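# Turn the roast samples round into the cupping rack

## Task

Four closed roast samples stand in a row on the coasters of the pale board, in the order they were roasted. Move them into the four compartments of the dark wooden rack in reverse order, so that the sample nearest the robot on the board ends up in the compartment farthest from the robot, the second nearest in the second farthest, and so on. Leave one sample standing upright on the floor of each compartment; set them down rather than dropping them, and do not tip any over.

Things in the scene. Friction and masses are not known exactly. Their poses are not given: they have to be found in the camera images.
- tin: Sample: squat round aluminium tin with a flat lid, 46 mm diameter, 56 mm high, about 0.1 kg, closed. Origin: centre of its underside, z up along its axis.
- tube: Sample: slim round steel tube with a black cap, 36 mm diameter, 88 mm high, about 0.14 kg, closed. Origin: centre of its underside, z up along its axis.
- canister: Sample: square steel canister with a dark lid, 40 x 40 mm (lid 41 x 41 mm), 72 mm high, about 0.15 kg, closed; its sides are parallel to its x and y and stand within 0.2 rad of the board's. Origin: centre of its underside, z up along its axis.
- jar: Sample: round white ceramic jar, 44 mm diameter and 60 mm high, with a fixed cork stopper of 28 mm diameter on top, 80 mm high in all, about 0.17 kg. Origin: centre of its underside, z up along its axis.
- board: The board the samples start on: pale wood, 290 x 80 x 12 mm with a 28 mm high cleat across each end; fixed. Origin: centre of its underside on the table. Its x runs along its length, away from the robot; z up. The four coasters lie along its x at -100.5, -33.5, 33.5 and 100.5 mm. Board and rack lie side by side, one left and one right of the middle, each with its own yaw within 0.3 rad of straight ahead; which is on which side varies.
- rack: The rack to be filled: dark wood walls on a black rubber base, 273 x 72 mm, 18 mm high, with four square open-topped compartments in a row; fixed. Origin: centre of its underside on the table. Its x runs along its length, away from the robot; z up. Compartment centres at x = -100.5 (nearest the robot), -33.5, 33.5 and 100.5 mm, y = 0. Compartments are 62 x 62 mm inside, floor 8 mm above the table, walls 5 mm thick and 10 mm above that floor.
- coaster_tin: Cork coaster, 58 mm diameter, 4 mm thick, fixed on the board, its top 16 mm above the table; the one that the tin stands on at the start, within 6 mm of its centre. All coasters look alike. Which of the four places it has on the board changes from start to start. Origin: centre of its underside.
- coaster_tube: Cork coaster, 58 mm diameter, 4 mm thick, fixed on the board, its top 16 mm above the table; the one that the tube stands on at the start, within 6 mm of its centre. All coasters look alike. Which of the four places it has on the board changes from start to start. Origin: centre of its underside.
- coaster_canister: Cork coaster, 58 mm diameter, 4 mm thick, fixed on the board, its top 16 mm above the table; the one that the canister stands on at the start, within 6 mm of its centre. All coasters look alike. Which of the four places it has on the board changes from start to start. Origin: centre of its underside.
- coaster_jar: Cork coaster, 58 mm diameter, 4 mm thick, fixed on the board, its top 16 mm above the table; the one that the jar stands on at the start, within 6 mm of its centre. All coasters look alike. Which of the four places it has on the board changes from start to start. Origin: centre of its underside.
Not all that is in view belongs to the job. What is shaped like the tube but pink or purple is not meant.

How it is judged:
At the end, for the whole second after the job is handed in: Each sample stands upright (0.1 rad) on the floor (4 mm) of its compartment, within 18 mm of the centre along and across the rack: the n-th from the far end for the sample whose coaster is n-th from the robot's end of the board. All are released and at rest (((x of coaster_tin in the frame of board between -0.1155 and -0.0855 m and x of tin in the frame of rack between 0.0825 and 0.1185 m) or (x of coaster_tin in the frame of board between -0.0485 and -0.0185 m and x of tin in the frame of rack between 0.0155 and 0.0515 m) or (x of coaster_tin in the frame of board between 0.0185 and 0.0485 m and x of tin in the frame of rack between -0.0515 and -0.0155 m) or (x of coaster_tin in the frame of board between 0.0855 and 0.1155 m and x of tin in the frame of rack between -0.1185 and -0.0825 m)) and y of tin in the frame of rack between -0.018 and 0.018 m and z of tin in the frame of rack between 0.004 and 0.012 m and angle between each of tin, tube, canister, jar's own z axis and vertical below 0.1 rad and linear speed of each of tin, tube, canister, jar below 0.02 m/s and contact force between the fingers and tin below 0.1 N and ((x of coaster_tube in the frame of board between -0.1155 and -0.0855 m and x of tube in the frame of rack between 0.0825 and 0.1185 m) or (x of coaster_tube in the frame of board between -0.0485 and -0.0185 m and x of tube in the frame of rack between 0.0155 and 0.0515 m) or (x of coaster_tube in the frame of board between 0.0185 and 0.0485 m and x of tube in the frame of rack between -0.0515 and -0.0155 m) or (x of coaster_tube in the frame of board between 0.0855 and 0.1155 m and x of tube in the frame of rack between -0.1185 and -0.0825 m)) and y of tube in the frame of rack between -0.018 and 0.018 m and z of tube in the frame of rack between 0.004 and 0.012 m and contact force between the fingers and tube below 0.1 N and ((x of coaster_canister in the frame of board between -0.1155 and -0.0855 m and x of canister in the frame of rack between 0.0825 and 0.1185 m) or (x of coaster_canister in the frame of board between -0.0485 and -0.0185 m and x of canister in the frame of rack between 0.0155 and 0.0515 m) or (x of coaster_canister in the frame of board between 0.0185 and 0.0485 m and x of canister in the frame of rack between -0.0515 and -0.0155 m) or (x of coaster_canister in the frame of board between 0.0855 and 0.1155 m and x of canister in the frame of rack between -0.1185 and -0.0825 m)) and y of canister in the frame of rack between -0.018 and 0.018 m and z of canister in the frame of rack between 0.004 and 0.012 m and contact force between the fingers and canister below 0.1 N and ((x of coaster_jar in the frame of board between -0.1155 and -0.0855 m and x of jar in the frame of rack between 0.0825 and 0.1185 m) or (x of coaster_jar in the frame of board between -0.0485 and -0.0185 m and x of jar in the frame of rack between 0.0155 and 0.0515 m) or (x of coaster_jar in the frame of board between 0.0185 and 0.0485 m and x of jar in the frame of rack between -0.0515 and -0.0155 m) or (x of coaster_jar in the frame of board between 0.0855 and 0.1155 m and x of jar in the frame of rack between -0.1185 and -0.0825 m)) and y of jar in the frame of rack between -0.018 and 0.018 m and z of jar in the frame of rack between 0.004 and 0.012 m and contact force between the fingers and jar below 0.1 N); the robot touches nothing.
It fails at once if a sample is tipped over (more than 0.8 rad) (angle between any of tin, tube, canister, jar's own z axis and vertical above 0.8 rad).
It fails at once if a sample is dropped (falls free of the fingers faster than 0.7 m/s, some 25 mm) ((linear speed of tin above 0.7 m/s and contact force between the fingers and tin below 0.05 N) or (linear speed of tube above 0.7 m/s and contact force between the fingers and tube below 0.05 N) or (linear speed of canister above 0.7 m/s and contact force between the fingers and canister below 0.05 N) or (linear speed of jar above 0.7 m/s and contact force between the fingers and jar below 0.05 N)).
It also fails if it takes over 128 s, if anything falls off the work surface, if the arm or the gripper's body presses on something with over 40 N, if the wrist force passes 120 N, or if a joint passes its speed limit or range.

## Robot

A 6-joint arm with a two-finger parallel gripper is mounted at the origin on the work surface. World frame = base frame: x ahead of the robot, y to its left, z up, the work surface at z = 0. Lengths are in m, angles in rad, forces in N, time in s.
With the tool pointing down it reaches from about 0.325 to 0.9 m from the base axis. Payload 6.1 kg.
Tool frame: the origin (TCP) lies between the finger pads; the fingertips stand 8 mm ahead of it and the grasp point (between the pads) lies 11 mm behind it; z points along the fingers, y is the line along which they close (so a half turn about z gives the same grasp; the last joint's range is limited). The gripper opens to 87 mm and grips with 3 to 60 N. Pads are 19 mm wide; open, the fingers measure 117 mm over their backs; the gripper's body (75 mm by 190 mm) begins 51 mm behind the grasp point.
Start: joints at [-1.266, 0.22, 1.526, -0, 1.395, -0.126], TCP at [0.261, -0.568, 0.231] pointing down, gripper open.
Joint ranges: [-2.98, 2.98], [-0.91, 2.08], [0.09, 2.57], [-1.24, 4.39], [0.2, 2.65], [-2.68, 2.68]. Speed limits (rad/s): [2.57, 2.57, 3.01, 3.14, 3.14, 3.14].

## Interface

Orientations are given as a rotation vector (axis times angle).
In Python, from bench import r gives the robot as it stands.
- The arm moves only by the tool step_arm, never from a script. Its argument "motion" is a list of rows, each a list of 3 entries, a list of its own where there are three numbers: the closure in counts, from 0 (fully open) to 255 (shut), then the shift along the tool's x, y, z in mm, then the turn about the tool's z in degrees. In form: [[gripper, [dx, dy, dz], roll], ...]. A call has 1 to 8 rows; each row shifts and turns the commanded pose from where the row before left it, along the tool's axes as they then stand; what a row does not reach is not made up. A row lasts 1/8 s, in which the tool goes at most 62.5 mm and 10.7 degrees, less where a joint would pass 70% of its speed; a pose out of reach is approached as far as the arm can. A call is refused whole if a number of a shift passes 62.5 or a number of a turn 10.7, either way. A call with a gripper value outside its range is refused whole. The fingers move at their own pace and stop on an object; "grip_force" is the grip in N (left out, the last holds). Time passes only in rows, so rows that do not move let the fingers close. It gives the time, the measured TCP pose, the force, the opening and the grip force at its end, in the units of the state.
- r.get_state(): the state, without advancing time (a new reading comes with each control period).
- r.snapshot(name): name is "side" or "top" or "wrist"; returns a dict with "frame" (480x640x3 uint8, blue, green, red), "intrinsics" (3x3 intrinsics, pixels), "xyz" and "rotation" of the camera in the world. Camera axes: x right, y down, z forward; pixel columns grow to the right and rows downward; lengths in m; the calibration is good to about 2 mm. A picture is of the moment at which its call begins. There is no depth.
- r.hand_in(): hands the job in; it is judged then, once.
The state is a dict: "clock": time; "joint_pos": joint angles; "joint_vel": joint speeds; "joint_torque": joint torques, N m; "eef_pos": TCP position; "orientation": TCP orientation; "ft_force": force on the tool from outside, world axes, zero at the start; "ft_torque": the same for the moment, N m; "grip_width": finger opening in m; "grasp_force": force on a finger pad.
Only numpy, scipy, OpenCV 4.12 (cv2) and the standard library are available. Lean on these libraries where they do the work, as an engineer would, in place of code of your own. Each camera call takes 0.05 s, during which the arm holds its last target. There are 200 camera calls.

## Working session

There is one attempt and no reset: what is moved stays moved. The work goes in short steps, Python scripts to look and compute and a tool call to move; the robot and the scene stay as the last step left them, time stands still between calls to the robot, and variables do not carry over. Pictures are saved under pics/ and viewed, at most 14 in all, crops included, and the job is handed in when it is done.

Besides the shell and the picture viewer there is one more tool, called after "Call:" as name(argument=value, ...) on one line, values as JSON. step_arm: Moves the arm, as the interface text tells. Its arguments: {"type":"object","properties":{"motion":{"type":"array"},"grip_force":{"type":"number"}},"required":["motion"]}

```bash
mkdir -p pics; python3 - <<'E'
from bench import r
import cv2,numpy as np
for n in ("top","side"):
    s=r.snapshot(n); cv2.imwrite(f"pics/{n}0.png",s["frame"])
    np.savez(f"pics/{n}0.npz",**s)
    print(n,s["intrinsics"].tolist(),np.round(s["xyz"],3),np.round(s["rotation"],4).tolist())
s=r.get_state();print(s)
E
```

```text
top [[508.5922613717082, 0.0, 310.20894486227655], [0.0, 508.5922613717082, 240.67521438541485], [0.0, 0.0, 1.0]] [0.443 0.03  0.94 ] [-2.1717, 2.2024, -0.0881]
side [[595.2650916736811, 0.0, 319.534891841795], [0.0, 595.2650916736811, 240.3566483152767], [0.0, 0.0, 1.0]] [0.283 0.722 0.471] [-0.4115, 2.5714, -1.4964]
{'clock': 0.1, 'joint_pos': array([-1.26606233e+00,  2.21134826e-01,  1.52751858e+00,  7.74458399e-06,
        1.39471932e+00, -1.26067915e-01]), 'joint_vel': array([-0.00176676, -0.00245849, -0.00167949,  0.00010083,  0.00020615,
        0.00121575]), 'joint_torque': array([ 8.49448315e-04, -4.95945311e+01, -3.88519800e+01,  7.02943490e-02,
        5.15454949e-02, -3.99581552e-05]), 'eef_pos': array([ 0.26084735, -0.56734783,  0.22954278]), 'orientation': array([-3.06726065e+00, -6.71100112e-01,  2.37393727e-04]), 'ft_force': array([-0.79730585,  0.67620011, -0.62427107]), 'ft_torque': array([-0.00827968, -0.02211249,  0.06776625]), 'grasp_force': 0.0, 'grip_width': 0.08716032993081504}
```

View pics/top0.png

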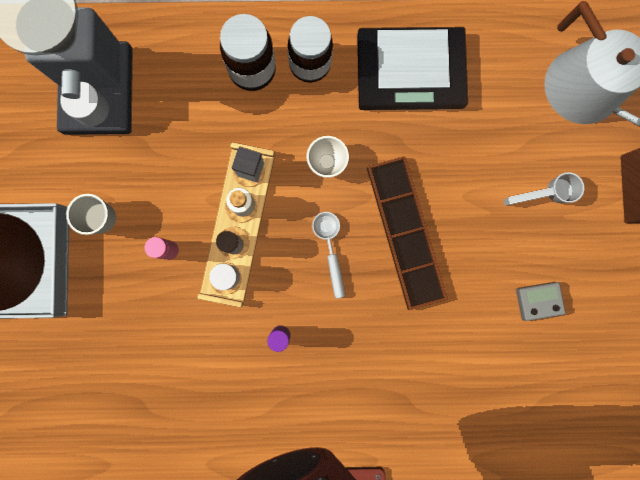

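View pics/side0.png

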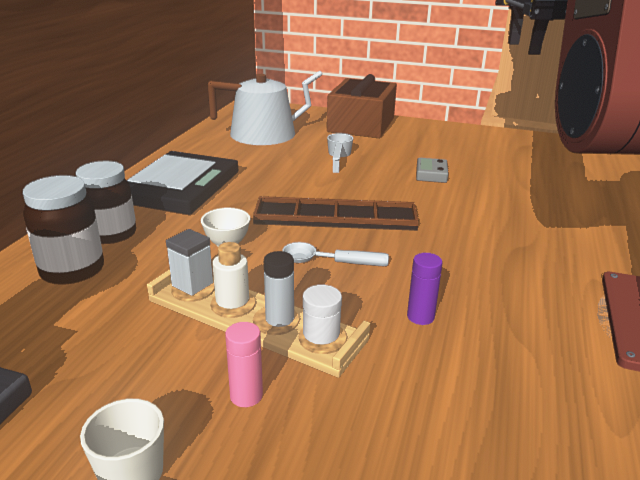

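The samples, nearest first in the top view, are the tin (224,277), tube (229,242), jar (239,201) and canister (247,163). The rack is at about (407,232). Lookalikes are the purple cylinder (279,340) and the pink cylinder (155,248), both distractors, plus the spoons and cups. The tube I want is the black-capped steel one on the board.

```bash
cat > h.py <<'E'
import cv2,numpy as np
from scipy.spatial.transform import Rotation as R
def load(n): return dict(np.load(f"pics/{n}.npz"))
def ray(s,uv):
    K=s["intrinsics"]; rot=np.array(s["rotation"]); M=R.from_rotvec(rot).as_matrix() if rot.size==3 else rot
    uv=np.atleast_2d(uv).astype(float)
    d=np.c_[(uv[:,0]-K[0,2])/K[0,0],(uv[:,1]-K[1,2])/K[1,1],np.ones(len(uv))]@M.T
    return np.array(s["xyz"]),d
def plane(s,uv,z):
    o,d=ray(s,uv); return o+d*((z-o[2])/d[:,2])[:,None]
def proj(s,p):
    M=R.from_rotvec(np.array(s["rotation"])).as_matrix(); q=(np.atleast_2d(p)-s["xyz"])@M; q=q@s["intrinsics"].T
    return q[:,:2]/q[:,2:]
E
python3 - <<'E'
from h import *
s=load("top0"); f=s["frame"]; hsv=cv2.cvtColor(f,cv2.COLOR_BGR2HSV)
def report(name,m,roi,z):
    x0,y0,x1,y1=roi; k=np.zeros(m.shape,np.uint8); k[y0:y1,x0:x1]=m[y0:y1,x0:x1]*255
    c=max(cv2.findContours(k,cv2.RETR_EXTERNAL,cv2.CHAIN_APPROX_NONE)[0],key=cv2.contourArea)
    b=cv2.boxPoints(cv2.minAreaRect(c)); p=plane(s,b,z); 
    e=[np.linalg.norm(p[i]-p[(i+1)%4])*1e3 for i in (0,1)]
    i=int(np.argmax(e)); d=p[i]-p[(i+1)%4]; d=d*np.sign(d[0])
    print(name,"c",np.round(p.mean(0)[:2],4),"size",np.round(e),"yaw",round(np.arctan2(d[1],d[0]),3),"px",b.mean(0).round(1)); return c
H,S,V=cv2.split(hsv)
o=f.copy()
cs=[report("rack",V<100,(360,150,450,315),.018),
report("tin",(S<50)&(V>150),(205,258,245,295),.072),
report("tube",V<70,(214,230,244,256),.104),
report("jar",(S<60)&(V>130),(220,182,258,220),.076),
report("cork",(S>75),(227,190,251,210),.096),
report("can",(V<75)&(S<120),(230,145,268,182),.088),
report("board",(V>190)&(H>14)&(S<170),(190,135,285,312),.015)]
cv2.drawContours(o,cs,-1,(0,255,0),1)
cv2.imwrite("pics/a.png",cv2.resize(o[135:315,190:450],None,fx=3,fy=3,interpolation=cv2.INTER_NEAREST))
E
```

```text
rack c [ 0.5251 -0.1527] size [ 63. 131.] yaw 0.252 px [407.  231.9]
tin c [0.4483 0.1741] size [43. 42.] yaw 1.557 px [222.5 276.5]
tube c [0.5046 0.1605] size [35. 33.] yaw 1.557 px [227.5 242. ]
jar c [0.5789 0.1463] size [42. 42.] yaw -0.788 px [238.3 199.8]
cork c [0.5771 0.1448] size [25. 27.] yaw -0.005 px [237.5 199. ]
can c [0.629  0.1235] size [55. 32.] yaw -1.112 px [250.6 169.2]
board c [0.5895 0.1477] size [177.  81.] yaw -0.215 px [241.8 199.5]
```

View pics/a.png

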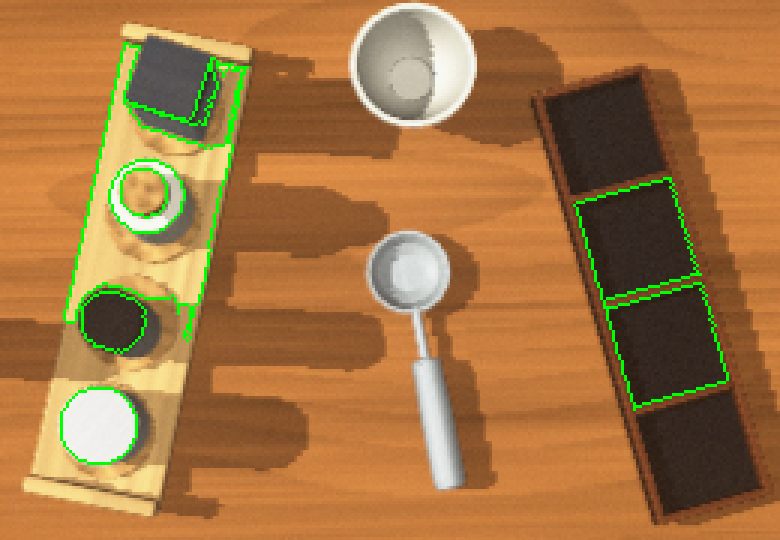

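```bash
python3 - <<'E'
from h import *
from bench import r
s=load("top0"); cr=lambda a:np.array(a)/3+[190,135]
def ax(a,b): d=b-a; return round(np.arctan2(d[1],d[0]),3),round(np.hypot(*d[:2])*1e3)
p=plane(s,cr([(533,96),(644,67),(770,488),(658,523)]),.018); print("rack",p.mean(0).round(4),ax((p[2]+p[3])/2,(p[0]+p[1])/2),ax(p[1],p[0]))
p=plane(s,cr([(149,35),(216,57),(193,123),(125,101)]),.088); print("can",p.mean(0).round(4),ax(p[3],p[0]),ax(p[2],p[1]),ax(p[1],p[0]),ax(p[2],p[3]))
p=plane(s,cr([(124,24),(252,48),(154,515),(24,490)]),.028); print("board",p.mean(0).round(4),ax((p[2]+p[3])/2,(p[0]+p[1])/2),ax(p[1],p[0]))
print(R.from_rotvec(r.get_state()["orientation"]).as_matrix().round(3).tolist())
t=load("side0")   # cross-check: tops projected into the side view
print(proj(t,[[.4483,.1741,.072],[.5046,.1605,.104],[.577,.1448,.096]]+[list(plane(s,[[246.9,161.3]],.088)[0])]+[[.525,-.153,.018]]).round())
E
```

```text
rack [ 0.5245 -0.1526  0.018 ] (np.float64(0.26), 268) (np.float64(1.816), 71)
can [0.6426 0.1297 0.088 ] (np.float64(-0.348), 40) (np.float64(-0.338), 40) (np.float64(1.237), 40) (np.float64(1.242), 40)
board [0.5427 0.1563 0.028 ] (np.float64(-0.212), 287) (np.float64(1.37), 79)
[[0.909, 0.418, -0.001], [0.418, -0.909, 0.002], [0.0, -0.002, -1.0]]
[[320. 294.]
 [279. 257.]
 [229. 246.]
 [188. 237.]
 [335. 207.]]
```

Call:
step_arm(motion=[[0,[0,0,0],9.2],[0,[0,0,0],9.2],[0,[0,0,0],9.2],[0,[0,0,0],9.2],[0,[2,-58,0],0],[0,[2,-58,0],0],[0,[2,-58,0],0],[0,[2,-58,0],0]])

```text
clock: 1.1
eef_pos: [0.3175, -0.3408, 0.2301]
orientation: [-3.123, 0.332, 0.0]
ft_force: [1.1, -0.1, 0.4]
grip_width: 0.0872
grasp_force: 0.0
```

Call:
step_arm(motion=[[0,[2,-58,0],0],[0,[2,-58,0],0],[0,[2,-58,0],0],[0,[2,-58,0],0],[0,[2,-58,0],0],[0,[2,-58,0],0],[0,[2,-58,0],0],[0,[2,-58,0],0]])

```text
clock: 2.1
eef_pos: [0.4305, 0.1096, 0.2305]
orientation: [3.124, -0.331, 0.001]
ft_force: [1.2, 0.1, -0.4]
grip_width: 0.0869
grasp_force: 0.0
```

```bash
cat > go.py <<'E'
import sys,numpy as np
from bench import r
from scipy.spatial.transform import Rotation as R
from math import *
T={'tin':(.4483,.1741,-.212),'tube':(.5046,.1605,-.212),'jar':(.577,.1450,-.212),'can':(.6426,.1297,-.343)}
for n,x in (('Ptin',.1005),('Ptube',.0335),('Pjar',-.0335),('Pcan',-.1005)): T[n]=(.5247+x*cos(.257),-.1526+x*sin(.257),.257)
def plan(n,z):
    s=r.get_state(); M=R.from_rotvec(s["orientation"]).as_matrix(); th=atan2(M[1,0],M[0,0]); x,y,w=T[n]; p=s["eef_pos"]
    d=np.array([x,y,z])-p; a=w
    print("t",round(s["clock"],2),"pos",p.round(4),"yaw",round(th,3),"tiltz",M[:,2].round(3),"j6",s["joint_pos"][5].round(2),"F",s["ft_force"].round(1),"w",round(s["grip_width"],4),"g",round(s["grasp_force"],1))
    print("roll deg",round(degrees(th-w),1),"then d mm",np.round([1e3*(d[0]*cos(a)+d[1]*sin(a)),1e3*(d[0]*sin(a)-d[1]*cos(a)),-1e3*d[2]],1))
plan(sys.argv[1],float(sys.argv[2]))
E
python3 go.py tin .047
```

```text
t 2.1 pos [0.4305 0.1096 0.2305] yaw -0.211 tiltz [ 0. -0. -1.] j6 1.85 F [ 1.2  0.1 -0.4] w 0.0869 g 0.0
roll deg 0.0 then d mm [  3.8 -66.8 183.5]
```

Call:
step_arm(motion=[[0,[2,-33,0],0],[0,[2,-34,0],0],[0,[0,0,45],0],[0,[0,0,45],0],[0,[0,0,0],0],[0,[0,0,0],0]])

```text
clock: 2.85
eef_pos: [0.4493, 0.1723, 0.1419]
orientation: [-3.124, 0.332, -0.002]
ft_force: [-0.3, -0.0, -0.4]
grip_width: 0.087
grasp_force: 0.0
```

```bash
python3 go.py tin .047; python3 - <<'E'
from h import *
from bench import r
s=r.snapshot("wrist"); np.savez("pics/w1.npz",**s); f=s["frame"].copy()
for n,p in (("tin",[.4483,.1741,.072]),("tube",[.5046,.1605,.104]),("jar",[.577,.145,.096]),("can",[.6426,.1297,.088])):
    u=proj(s,[p])[0]; print(n,u.round())
    if 0<u[0]<640 and 0<u[1]<480: cv2.drawMarker(f,tuple(int(v) for v in u),(0,0,255),0,15,2)
cv2.imwrite("pics/w1.png",f)
E
```

```text
t 2.85 pos [0.4493 0.1723 0.1419] yaw -0.212 tiltz [ 0.001  0.    -1.   ] j6 1.98 F [-0.3 -0.  -0.4] w 0.087 g 0.0
roll deg 0.0 then d mm [-1.4 -1.5 94.9]
tin [311. 254.]
tube [314. 174.]
jar [314.  21.]
can [ 316. -140.]
```

View pics/w1.png

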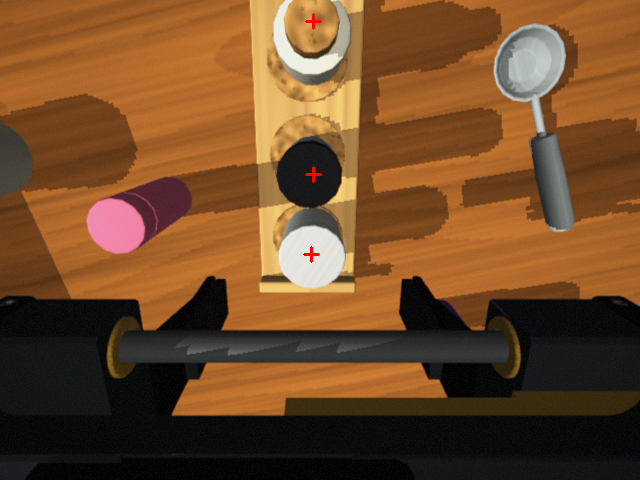

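The projected points sit on the tin lid (311,254), the tube cap (314,174) and the cork (314,21). That confirms the choice and the positions. The pink decoy (120,225) is well clear.

Call:
step_arm(motion=[[0,[-1,-1,30],0],[0,[0,0,30],0],[0,[0,0,20],0],[0,[0,0,15],0],[0,[0,0,0],0],[255,[0,0,0],0],[255,[0,0,0],0],[255,[0,0,0],0]], grip_force=20)

```text
clock: 3.9
eef_pos: [0.4483, 0.1735, 0.0462]
orientation: [-3.124, 0.332, -0.002]
ft_force: [1.2, -0.0, -0.1]
grip_width: 0.0648
grasp_force: 0.0
```

Call:
step_arm(motion=[[255,[0,0,0],0],[255,[0,0,0],0],[255,[0,0,0],0],[255,[0,0,0],0]])

```text
clock: 4.4
eef_pos: [0.4478, 0.1734, 0.0456]
orientation: [3.124, -0.332, -0.0]
ft_force: [-1.2, 0.1, 1.7]
grip_width: 0.0447
grasp_force: 20.0
```

```bash
python3 go.py Ptin .20
```

```text
t 4.4 pos [0.4478 0.1734 0.0456] yaw -0.211 tiltz [-0.  0. -1.] j6 1.99 F [-1.2  0.1  1.7] w 0.0447 g 20.0
roll deg -26.8 then d mm [  92.   334.9 -154.4]
```

Call:
step_arm(motion=[[255,[0,0,-20],0],[255,[0,0,-40],0],[255,[0,0,-48],0],[255,[0,0,-46],-8.9],[255,[0,0,0],-8.9],[255,[12,40,0],-9],[255,[15,55,0],0],[255,[15,55,0],0]])

```text
clock: 5.4
eef_pos: [0.5209, 0.0348, 0.1993]
orientation: [-3.115, -0.403, 0.0]
ft_force: [0.4, -0.0, -0.8]
grip_width: 0.0447
grasp_force: 20.0
```

Call:
step_arm(motion=[[255,[15,55,0],0],[255,[15,55,0],0],[255,[12,45,0],0],[255,[8,30,0],0],[255,[0,0,0],0],[255,[0,0,0],0]])

```text
clock: 6.15
eef_pos: [0.6152, -0.1298, 0.1987]
orientation: [-3.115, -0.401, 0.002]
ft_force: [-0.0, 0.6, -0.7]
grip_width: 0.045
grasp_force: 20.0
```

```bash
python3 go.py Ptin .039
```

```text
t 6.15 pos [ 0.6152 -0.1298  0.1987] yaw 0.256 tiltz [-0.002  0.001 -1.   ] j6 0.98 F [-0.   0.6 -0.7] w 0.045 g 20.0
roll deg -0.0 then d mm [  7.2  -0.9 159.7]
```

Call:
step_arm(motion=[[255,[7,-1,20],0],[255,[0,0,40],0],[255,[0,0,40],0],[255,[0,0,30],0],[255,[0,0,15],0],[255,[0,0,10],0],[255,[0,0,3],0],[255,[0,0,0],0]])

```text
clock: 7.15
eef_pos: [0.6231, -0.1277, 0.0425]
orientation: [3.115, 0.401, 0.002]
ft_force: [0.1, -0.5, -0.8]
grip_width: 0.0445
grasp_force: 20.0
```

```bash
python3 go.py Ptin .0376
```

```text
t 7.15 pos [ 0.6231 -0.1277  0.0425] yaw 0.256 tiltz [ 0.002 -0.    -1.   ] j6 0.99 F [ 0.1 -0.5 -0.8] w 0.0445 g 20.0
roll deg -0.0 then d mm [-1.  -0.9  4.9]
```

Call:
step_arm(motion=[[255,[0,0,3],0],[255,[0,0,1.5],0],[255,[0,0,0],0]])

```text
clock: 7.52
eef_pos: [0.6228, -0.1277, 0.0377]
orientation: [3.115, 0.401, 0.001]
ft_force: [-0.5, 0.3, 1.4]
grip_width: 0.0449
grasp_force: 20.0
```

```bash
python3 go.py Ptin .0376
```

```text
t 7.53 pos [ 0.6228 -0.1277  0.0377] yaw 0.256 tiltz [ 0.001 -0.    -1.   ] j6 0.99 F [-0.5  0.3  1.4] w 0.0449 g 20.0
roll deg -0.0 then d mm [-0.7 -0.9  0.1]
```

Call:
step_arm(motion=[[150,[0,0,0],0],[0,[0,0,0],0],[0,[0,0,0],0],[0,[0,0,0],0],[0,[0,0,-25],0],[0,[0,0,-45],0],[0,[0,0,-50],0],[0,[0,0,-42],0]])

```text
clock: 8.52
eef_pos: [0.6226, -0.1276, 0.2011]
orientation: [3.115, 0.401, 0.002]
ft_force: [0.1, 0.8, 0.3]
grip_width: 0.0869
grasp_force: 0.0
```

```bash
python3 go.py tube .20
```

```text
t 8.53 pos [ 0.6226 -0.1276  0.2011] yaw 0.256 tiltz [ 0.001 -0.    -1.   ] j6 0.99 F [0.1 0.8 0.3] w 0.0869 g 0.0
roll deg 26.8 then d mm [-175.9 -256.8    1.1]
```

Call:
step_arm(motion=[[0,[0,0,0],9],[0,[0,0,0],9],[0,[0,0,0],8.8],[0,[-29.3,-42.8,0],0],[0,[-29.3,-42.8,0],0],[0,[-29.3,-42.8,0],0],[0,[-29.3,-42.8,0],0],[0,[-29.3,-42.8,0],0]])

```text
clock: 9.52
eef_pos: [0.5232, 0.1139, 0.1991]
orientation: [-3.124, 0.332, -0.0]
ft_force: [1.2, -0.4, 0.2]
grip_width: 0.0871
grasp_force: 0.0
```

Call:
step_arm(motion=[[0,[-29.3,-42.8,0],0],[0,[0,0,0],0],[0,[0,0,25],0],[0,[0,0,20],0],[0,[0,0,0],0]])

```text
clock: 10.15
eef_pos: [0.5033, 0.1594, 0.1523]
orientation: [3.123, -0.333, -0.006]
ft_force: [0.7, -0.2, 0.5]
grip_width: 0.087
grasp_force: 0.0
```

```bash
python3 go.py tube .057
```

```text
t 10.15 pos [0.5033 0.1594 0.1523] yaw -0.212 tiltz [-0.004 -0.001 -1.   ] j6 1.94 F [ 0.7 -0.2  0.5] w 0.087 g 0.0
roll deg -0.0 then d mm [ 1.1 -1.3 95.3]
```

Call:
step_arm(motion=[[0,[1,-1,30],0],[0,[0,0,35],0],[0,[0,0,20],0],[0,[0,0,10],0],[0,[0,0,0],0],[255,[0,0,0],0],[255,[0,0,0],0],[255,[0,0,0],0]], grip_force=20)

```text
clock: 11.15
eef_pos: [0.506, 0.1613, 0.0597]
orientation: [-3.124, 0.331, -0.002]
ft_force: [0.2, -0.3, -0.8]
grip_width: 0.0645
grasp_force: 0.0
```

Call:
step_arm(motion=[[255,[0,0,0],0],[255,[0,0,0],0],[255,[0,0,0],0],[255,[0,0,0],0],[255,[0,0,0],0]])

```text
clock: 11.78
eef_pos: [0.5056, 0.1613, 0.0591]
orientation: [-3.124, 0.332, -0.0]
ft_force: [0.8, 0.7, 0.6]
grip_width: 0.0356
grasp_force: 20.0
```

```bash
python3 go.py Ptube .21
```

```text
t 11.78 pos [0.5056 0.1613 0.0591] yaw -0.211 tiltz [ 0.  0. -1.] j6 1.94 F [0.8 0.7 0.6] w 0.0356 g 20.0
roll deg -26.8 then d mm [ -27.8  308.4 -150.9]
```

Call:
step_arm(motion=[[255,[0,0,-20],0],[255,[0,0,-40],0],[255,[0,0,-48],0],[255,[0,0,-43],-8.9],[255,[0,0,0],-8.9],[255,[0,0,0],-9],[255,[-4,40,0],0],[255,[-5,55,0],0]])

```text
clock: 12.78
eef_pos: [0.5205, 0.067, 0.2095]
orientation: [-3.115, -0.406, 0.001]
ft_force: [0.1, -0.1, -1.9]
grip_width: 0.0359
grasp_force: 20.0
```

Call:
step_arm(motion=[[255,[-5,55,0],0],[255,[-5,55,0],0],[255,[-5,55,0],0],[255,[-4,48,0],0],[255,[0,0,20],0],[255,[0,0,40],0],[255,[0,0,20],0],[255,[0,0,0],0]])

```text
clock: 13.78
eef_pos: [0.5547, -0.1424, 0.1275]
orientation: [-3.113, -0.402, 0.007]
ft_force: [-0.1, -0.6, -0.9]
grip_width: 0.0355
grasp_force: 20.0
```

```bash
python3 go.py Ptube .0511
```

```text
t 13.78 pos [ 0.5547 -0.1424  0.1275] yaw 0.257 tiltz [-0.005  0.002 -1.   ] j6 0.92 F [-0.1 -0.6 -0.9] w 0.0355 g 20.0
roll deg 0.0 then d mm [ 1.9  2.3 76.4]
```

Call:
step_arm(motion=[[255,[2,2,25],0],[255,[0,0,25],0],[255,[0,0,15],0],[255,[0,0,6],0],[255,[0,0,0],0]])

```text
clock: 14.4
eef_pos: [0.5594, -0.1453, 0.0595]
orientation: [3.116, 0.402, 0.001]
ft_force: [0.4, 0.1, -1.5]
grip_width: 0.036
grasp_force: 20.0
```

```bash
python3 go.py Ptube .0511
```

```text
t 14.4 pos [ 0.5594 -0.1453  0.0595] yaw 0.256 tiltz [ 0. -0. -1.] j6 0.92 F [ 0.4  0.1 -1.5] w 0.036 g 20.0
roll deg -0.0 then d mm [-1.9 -1.7  8.4]
```

Call:
step_arm(motion=[[255,[-2,-2,4],0],[255,[0,0,3],0],[255,[0,0,1.2],0],[255,[0,0,0],0]])

```text
clock: 14.9
eef_pos: [0.5567, -0.1439, 0.0511]
orientation: [3.116, 0.401, 0.0]
ft_force: [-1.5, -0.2, 0.2]
grip_width: 0.0357
grasp_force: 20.0
```

```bash
python3 go.py Ptube .0511
```

```text
t 14.9 pos [ 0.5567 -0.1439  0.0511] yaw 0.256 tiltz [ 0. -0. -1.] j6 0.92 F [-1.5 -0.2  0.2] w 0.0357 g 20.0
roll deg -0.0 then d mm [ 0.4  0.3 -0. ]
```

Call:
step_arm(motion=[[170,[0,0,0],0],[0,[0,0,0],0],[0,[0,0,0],0],[0,[0,0,0],0],[0,[0,0,-25],0],[0,[0,0,-45],0],[0,[0,0,-50],0],[0,[0,0,-30],0]])

```text
clock: 15.9
eef_pos: [0.5576, -0.1443, 0.2041]
orientation: [3.114, 0.401, 0.005]
ft_force: [-0.6, 0.1, -0.4]
grip_width: 0.0864
grasp_force: 0.0
```

```bash
python3 go.py jar .20
```

```text
t 15.9 pos [ 0.5576 -0.1443  0.2041] yaw 0.256 tiltz [ 0.004 -0.001 -1.   ] j6 0.92 F [-0.6  0.1 -0.4] w 0.0864 g 0.0
roll deg 26.8 then d mm [ -41.9 -286.9    4.1]
```

Call:
step_arm(motion=[[0,[0,0,0],9],[0,[0,0,0],9],[0,[0,0,0],8.8],[0,[-7,-47.8,0],0],[0,[-7,-47.8,0],0],[0,[-7,-47.8,0],0],[0,[-7,-47.8,0],0],[0,[-7,-47.8,0],0]])

```text
clock: 16.9
eef_pos: [0.5725, 0.0987, 0.201]
orientation: [-3.124, 0.332, -0.001]
ft_force: [0.5, 0.4, 1.0]
grip_width: 0.087
grasp_force: 0.0
```

Call:
step_arm(motion=[[0,[-7,-47.8,0],0],[0,[0,0,0],0],[0,[0,0,25],0],[0,[0,0,20],0],[0,[0,0,0],0],[0,[0,0,0],0]])

```text
clock: 17.65
eef_pos: [0.5761, 0.1448, 0.1563]
orientation: [-3.124, 0.333, -0.001]
ft_force: [0.3, 0.5, -0.3]
grip_width: 0.0868
grasp_force: 0.0
```

```bash
python3 go.py jar .046
```

```text
t 17.65 pos [0.5761 0.1448 0.1563] yaw -0.212 tiltz [ 0. -0. -1.] j6 1.9 F [ 0.3  0.5 -0.3] w 0.0868 g 0.0
roll deg -0.0 then d mm [  0.9  -0.3 110.3]
```

Call:
step_arm(motion=[[0,[1,0,35],0],[0,[0,0,40],0],[0,[0,0,22],0],[0,[0,0,12],0],[0,[0,0,0],0],[255,[0,0,0],0],[255,[0,0,0],0],[255,[0,0,0],0]], grip_force=20)

```text
clock: 18.65
eef_pos: [0.5772, 0.1453, 0.0477]
orientation: [-3.124, 0.331, -0.002]
ft_force: [-0.3, -0.7, -0.7]
grip_width: 0.0645
grasp_force: 0.0
```

Call:
step_arm(motion=[[255,[0,0,0],0],[255,[0,0,0],0],[255,[0,0,0],0],[255,[0,0,0],0],[255,[0,0,0],0]])

```text
clock: 19.27
eef_pos: [0.5767, 0.1452, 0.0469]
orientation: [-3.124, 0.332, -0.0]
ft_force: [-0.4, -0.4, 1.5]
grip_width: 0.0435
grasp_force: 20.0
```

```bash
python3 go.py Pjar .20
```

```text
t 19.27 pos [0.5767 0.1452 0.0469] yaw -0.212 tiltz [ 0.  0. -1.] j6 1.9 F [-0.4 -0.4  1.5] w 0.0435 g 20.0
roll deg -26.8 then d mm [-159.5  274.8 -153.1]
```

Call:
step_arm(motion=[[255,[0,0,-20],0],[255,[0,0,-40],0],[255,[0,0,-48],0],[255,[0,0,-45],-8.9],[255,[0,0,0],-8.9],[255,[0,0,0],-9],[255,[-20,35,0],0],[255,[-29,49,0],0]])

```text
clock: 20.27
eef_pos: [0.5504, 0.0514, 0.201]
orientation: [3.115, 0.406, 0.002]
ft_force: [0.4, -0.9, -2.4]
grip_width: 0.0436
grasp_force: 20.0
```

Call:
step_arm(motion=[[255,[-29,49,0],0],[255,[-29,49,0],0],[255,[-29,49,0],0],[255,[-23.5,43.8,0],0],[255,[0,0,20],0],[255,[0,0,40],0],[255,[0,0,20],0],[255,[0,0,0],0]])

```text
clock: 21.28
eef_pos: [0.4906, -0.1605, 0.1189]
orientation: [-3.114, -0.401, 0.004]
ft_force: [0.4, -0.5, -2.1]
grip_width: 0.0436
grasp_force: 20.0
```

```bash
python3 go.py Pjar .0389
```

```text
t 21.27 pos [ 0.4906 -0.1605  0.1189] yaw 0.256 tiltz [-0.003  0.001 -1.   ] j6 0.85 F [ 0.4 -0.5 -2.1] w 0.0436 g 20.0
roll deg -0.0 then d mm [ 1.4  1.  80. ]
```

Call:
step_arm(motion=[[255,[0,0,25],0],[255,[0,0,25],0],[255,[0,0,15],0],[255,[0,0,8],0],[255,[0,0,2],0],[255,[0,0,0],0]])

```text
clock: 22.02
eef_pos: [0.4926, -0.1613, 0.0455]
orientation: [3.115, 0.401, 0.001]
ft_force: [-0.2, -0.1, -1.9]
grip_width: 0.0435
grasp_force: 20.0
```

```bash
python3 go.py Pjar .0389
```

```text
t 22.02 pos [ 0.4926 -0.1613  0.0455] yaw 0.256 tiltz [ 0.001 -0.    -1.   ] j6 0.85 F [-0.2 -0.1 -1.9] w 0.0435 g 20.0
roll deg -0.0 then d mm [-0.2 -0.3  6.6]
```

Call:
step_arm(motion=[[255,[0,0,3],0],[255,[0,0,2],0],[255,[0,0,1.2],0],[255,[0,0,0],0]])

```text
clock: 22.52
eef_pos: [0.492, -0.1611, 0.0389]
orientation: [3.116, 0.402, -0.0]
ft_force: [-1.1, 0.4, 1.9]
grip_width: 0.0438
grasp_force: 20.0
```

```bash
python3 go.py Pjar .0389
```

```text
t 22.52 pos [ 0.492  -0.1611  0.0389] yaw 0.256 tiltz [-0. -0. -1.] j6 0.85 F [-1.1  0.4  1.9] w 0.0438 g 20.0
roll deg -0.0 then d mm [ 0.2  0.1 -0. ]
```

Call:
step_arm(motion=[[150,[0,0,0],0],[0,[0,0,0],0],[0,[0,0,0],0],[0,[0,0,0],0],[0,[0,0,-25],0],[0,[0,0,-45],0],[0,[0,0,-50],0],[0,[0,0,-42],0]])

```text
clock: 23.52
eef_pos: [0.4923, -0.1612, 0.2027]
orientation: [3.115, 0.401, 0.002]
ft_force: [-1.1, 0.2, -0.5]
grip_width: 0.0865
grasp_force: 0.0
```

```bash
python3 go.py can .20
```

```text
t 23.52 pos [ 0.4923 -0.1612  0.2027] yaw 0.256 tiltz [ 0.001 -0.001 -1.   ] j6 0.85 F [-1.1  0.2 -0.5] w 0.0865 g 0.0
roll deg 34.3 then d mm [  43.7 -324.5    2.7]
```

Call:
step_arm(motion=[[0,[0,0,0],8.6],[0,[0,0,0],8.6],[0,[0,0,0],8.6],[0,[0,0,0],8.5],[0,[7,-54,0],0],[0,[7,-54,0],0],[0,[7,-54,0],0],[0,[7,-54,0],0]])

```text
clock: 24.52
eef_pos: [0.5916, 0.0346, 0.2007]
orientation: [3.096, -0.535, 0.001]
ft_force: [0.2, -0.8, -0.2]
grip_width: 0.0868
grasp_force: 0.0
```

Call:
step_arm(motion=[[0,[7,-54,0],0],[0,[8,-54,0],0],[0,[0,0,20],0],[0,[0,0,20],0],[0,[0,0,0],0],[0,[0,0,0],0]])

```text
clock: 25.28
eef_pos: [0.6411, 0.1285, 0.1608]
orientation: [3.095, -0.538, -0.0]
ft_force: [0.9, -1.4, 0.4]
grip_width: 0.087
grasp_force: 0.0
```

```bash
python3 go.py can .048; python3 - <<'E'
from h import *
from bench import r
s=r.snapshot("wrist"); f=s["frame"].copy()
c,n=.0205*np.cos(-.343),.0205*np.sin(-.343)
P=[[.6426+a*c-b*n,.1297+a*n+b*c,.088] for a,b in ((1,1),(1,-1),(-1,-1),(-1,1))]
cv2.polylines(f,[proj(s,P).round().astype(int)],True,(0,0,255),1)
cv2.imwrite("pics/w2.png",f)
t=r.snapshot("top"); cv2.imwrite("pics/t2.png",cv2.resize(t["frame"][140:320,190:460],None,fx=2.5,fy=2.5))
E
```

```text
t 25.27 pos [0.6411 0.1285 0.1608] yaw -0.344 tiltz [-0. -0. -1.] j6 1.99 F [ 0.9 -1.4  0.4] w 0.087 g 0.0
roll deg -0.1 then d mm [  1.   -1.7 112.8]
```

View pics/w2.png

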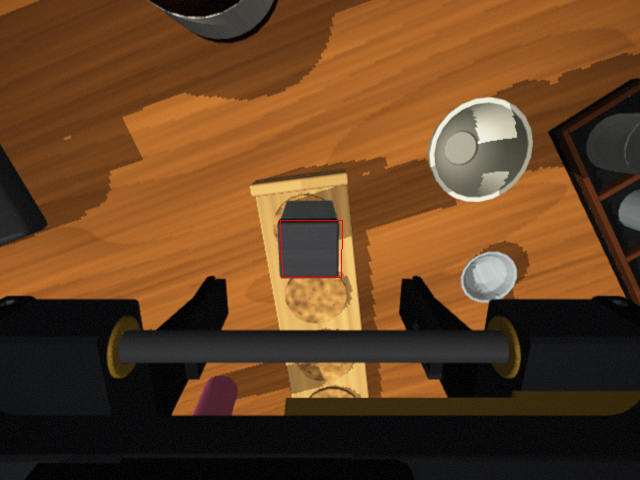

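View pics/t2.png

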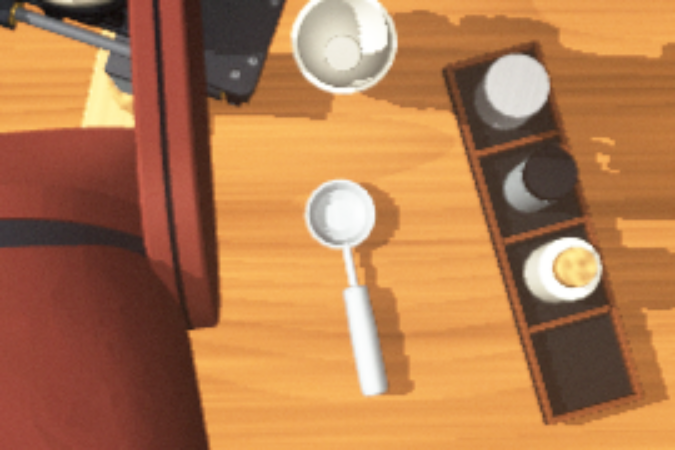

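The wrist view shows the canister lid at (310,249), aligned with the prediction. The top crop shows the tin, tube and jar standing centred in the three far compartments.

Call:
step_arm(motion=[[0,[1,-2,35],0],[0,[0,0,40],0],[0,[0,0,24],0],[0,[0,0,12],0],[0,[0,0,0],0],[255,[0,0,0],0],[255,[0,0,0],0],[255,[0,0,0],0]], grip_force=20)

```text
clock: 26.38
eef_pos: [0.6435, 0.1313, 0.0506]
orientation: [-3.095, 0.535, -0.002]
ft_force: [-0.5, -0.7, -0.1]
grip_width: 0.0648
grasp_force: 0.0
```

Call:
step_arm(motion=[[255,[0,0,0],0],[255,[0,0,0],0],[255,[0,0,0],0],[255,[0,0,0],0],[255,[0,0,0],0]])

```text
clock: 27.0
eef_pos: [0.6429, 0.1312, 0.0496]
orientation: [-3.096, 0.535, 0.0]
ft_force: [0.1, -0.5, -0.2]
grip_width: 0.0406
grasp_force: 20.0
```

```bash
python3 go.py Pcan .20
```

```text
t 27.0 pos [0.6429 0.1312 0.0496] yaw -0.342 tiltz [-0.  0. -1.] j6 1.99 F [ 0.1 -0.5 -0.2] w 0.0406 g 20.0
roll deg -34.3 then d mm [-287.   244.5 -150.4]
```

Call:
step_arm(motion=[[255,[0,0,-20],0],[255,[0,0,-40],0],[255,[0,0,-48],-8.6],[255,[0,0,-42],-8.6],[255,[0,0,0],-8.6],[255,[0,0,0],-8.5],[255,[-34,29,0],0],[255,[-45,38,0],0]])

```text
clock: 28.0
eef_pos: [0.5833, 0.0462, 0.2009]
orientation: [3.115, 0.405, 0.003]
ft_force: [1.1, -0.6, -0.6]
grip_width: 0.0407
grasp_force: 20.0
```

Call:
step_arm(motion=[[255,[-45,38,0],0],[255,[-45,38,0],0],[255,[-45,38,0],0],[255,[-43,37,0],0],[255,[-30,26.5,0],0],[255,[0,0,0],0],[255,[0,0,20],0],[255,[0,0,0],0]])

```text
clock: 29.0
eef_pos: [0.4268, -0.1768, 0.1791]
orientation: [-3.114, -0.402, 0.002]
ft_force: [-0.5, 0.2, -1.3]
grip_width: 0.0406
grasp_force: 20.0
```

```bash
python3 go.py Pcan .0416
```

```text
t 29.0 pos [ 0.4268 -0.1768  0.1791] yaw 0.257 tiltz [-0.002  0.002 -1.   ] j6 0.75 F [-0.5  0.2 -1.3] w 0.0406 g 20.0
roll deg -0.0 then d mm [  0.3   1.5 137.5]
```

Call:
step_arm(motion=[[255,[0,1,35],0],[255,[0,0,35],0],[255,[0,0,30],0],[255,[0,0,20],0],[255,[0,0,8],0],[255,[0,0,4],0],[255,[0,0,0],0]])

```text
clock: 29.88
eef_pos: [0.4281, -0.1791, 0.0484]
orientation: [3.115, 0.402, 0.001]
ft_force: [-0.4, -0.2, -0.7]
grip_width: 0.0412
grasp_force: 20.0
```

```bash
python3 go.py Pcan .0416
```

```text
t 29.88 pos [ 0.4281 -0.1791  0.0484] yaw 0.257 tiltz [ 0.001 -0.    -1.   ] j6 0.75 F [-0.4 -0.2 -0.7] w 0.0412 g 20.0
roll deg -0.0 then d mm [-0.4 -1.1  6.8]
```

Call:
step_arm(motion=[[255,[0,-1,3],0],[255,[0,0,2],0],[255,[0,0,1.2],0],[255,[0,0,0],0]])

```text
clock: 30.38
eef_pos: [0.4274, -0.1781, 0.0416]
orientation: [3.116, 0.401, 0.0]
ft_force: [1.5, 0.7, 0.4]
grip_width: 0.0407
grasp_force: 20.0
```

```bash
python3 go.py Pcan .0416
```

```text
t 30.38 pos [ 0.4274 -0.1781  0.0416] yaw 0.256 tiltz [ 0. -0. -1.] j6 0.75 F [1.5 0.7 0.4] w 0.0407 g 20.0
roll deg -0.0 then d mm [ 0.1  0.1 -0. ]
```

Release, lift, then swing the arm aside so the top camera has a clear view.

Call:
step_arm(motion=[[160,[0,0,0],0],[0,[0,0,0],0],[0,[0,0,0],0],[0,[0,0,0],0],[0,[0,0,-25],0],[0,[0,0,-45],0],[0,[0,0,-50],0],[0,[0,0,-40],0]])

```text
clock: 31.38
eef_pos: [0.4275, -0.1782, 0.2036]
orientation: [3.115, 0.401, 0.002]
ft_force: [1.4, -1.3, -1.5]
grip_width: 0.0865
grasp_force: 0.0
```

Call:
step_arm(motion=[[0,[0,50,0],0],[0,[0,55,0],0],[0,[0,55,0],0],[0,[0,55,0],0],[0,[0,40,0],0],[0,[0,0,0],0],[0,[0,0,0],0]])

```text
clock: 32.25
eef_pos: [0.4915, -0.4239, 0.2008]
orientation: [-3.114, -0.401, 0.001]
ft_force: [-0.3, 0.2, 0.8]
grip_width: 0.0867
grasp_force: 0.0
```

```bash
python3 - <<'E'
from h import *
from bench import r
t=r.snapshot("top"); u=r.snapshot("side")
a=cv2.resize(t["frame"][140:320,340:480],None,fx=2.5,fy=2.5); b=cv2.resize(u["frame"][140:260,220:440],None,fx=1.9,fy=1.9)
c=np.zeros((450,790,3),np.uint8); c[:,:350]=a; c[:b.shape[0],360:360+b.shape[1]]=b[:,:430]
cv2.imwrite("pics/end.png",c)
E
```

```text
(no output)
```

View pics/end.png

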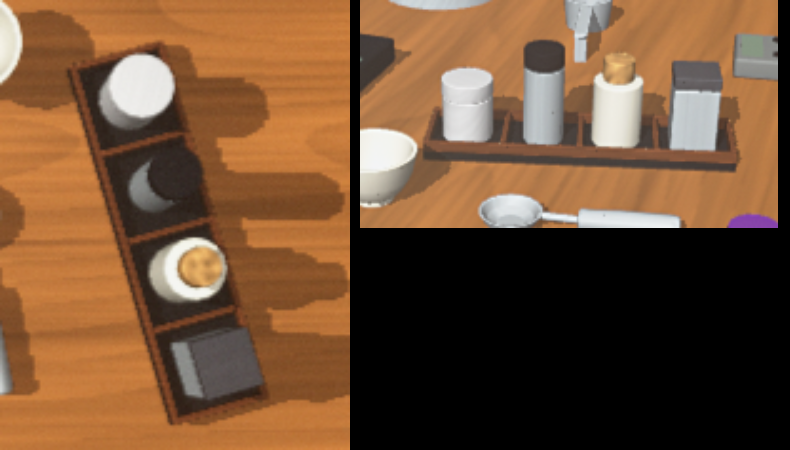

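All four samples stand upright in their compartments. From far to near they are the tin, tube, jar and canister.

```bash
python3 -c "
from bench import r
print(r.hand_in())"
```

```text
the job is handed in; nothing more can be done
None
```

The job is handed in: the tin, tube, jar and canister stand upright in the rack in that order from the far end (the reverse of the board), as the last pictures showed, though the hand-in returned no verdict.

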